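Load a clean filter into the workshop dust extractor

TASK

Take the clean white filter out of the wooden rack and slide it handle-up into the sloping slot of the green dust extractor until it is fully home, guiding it in rather than letting it drop. Then slide the red-knobbed keeper all the way over the filter's shoulder to lock it in. Leave the dirty filter in the rack and do not disturb the oil bottle and the wrench.

Things in the scene. Friction and masses are not known exactly. Their poses are not given: they have to be found in the camera images.
- new_filter: clean filter: white flat panel 14 mm thick (x), 120 wide (y), 100 tall (z), with a blue grip tab in the middle of its top edge, 14 mm thick, 44 wide, 40 tall (140 mm in all). About 0.2 kg. Origin: centre of the panel's underside; z points towards the tab. Front and back are alike. Starts upright in one of the rack's two slots
- old_filter: the dirty filter: same shape, size and axes, dark brown with a black tab; stands in the other slot of the rack and stays there
- rack: wooden rack, fixed, 190 (x) x 150 (y) mm, 42 mm high. Two parallel slots along its y, at x = -50 and +50 mm, each 17 mm wide, 125 mm long and 30 mm deep (floor 12 mm above the bench); a filter stands upright in each. Origin: centre of the underside.
- extractor: green dust extractor, fixed, 180 (x) x 210 (y) mm, 190 mm high at the back. Its top face slopes at 30 degrees to level, down towards its front (-x). Round steel port on its back. Origin on the bench, under the middle of the sloping face; the slot's mouth is centred 25 mm towards +y of it, 150 mm high
- slot: slot in the sloping face. Origin: centre of the mouth, in the face's plane. z points out of the slot, square to the face (30 deg from vertical); y along the slot, level; x across it, up the slope. Passage 16 (x) by 123 (y) mm, 100 mm deep along -z; the top 5 mm flare to 22 by 129 mm. A filter fully home has its panel's top edge flush with the face, only the tab standing out
- keeper (a joint): steel keeper plate (30 x 50 x 6 mm, 3 mm above the face) at the slot's -y end, sliding along slot +y. Value in m: 0 = open (its inner edge at slot y = -72 mm), 0.042 = closed against its stop, over the filter's shoulder. Friction about 2 N; stays where left. Guide rails 10 mm high on both sides, at slot |x| = 16 to 22 mm, slot y = -123 to -69 mm
- keeper_knob (a point): point to grip on the keeper's red knob: an upright square post 18 x 18 mm standing along the slot's z, from 9 to 47 mm above the face; this point is on its axis, 32 mm above the face. With the keeper open it is at slot (x, y) = (0, -106) mm; it moves with the keeper.
- oil_bottle: amber bottle with a red cap, 60 mm across, 150 mm tall, standing loose on the bench; origin: centre of its foot
- wrench: steel wrench lying loose on the bench; origin near its middle, on the bench; lies along its own x
- grinder: grey double-wheel bench grinder, fixed, about 250 mm long (its y), 150 mm wide, 205 mm high; origin: centre of its foot
Mind the look-alikes: they are no part of the job. Of the things shaped like the new_filter, the white one is meant.

How it is judged:
By the outcome, as a careful person would: the job done as asked, in the order asked, and still so for the second after the job is handed in, with the robot touching nothing.
It also fails if it takes over 61 s, if anything falls off the work surface, if the arm or the gripper's body presses on something with over 40 N, if the wrist force passes 120 N, or if a joint passes its speed limit or range.

ROBOT

A 6-joint arm with a two-finger parallel gripper is mounted at the origin on the work surface. World frame = base frame: x ahead of the robot, y to its left, z up, the work surface at z = 0. Lengths are in m, angles in rad, forces in N, time in s.
With the tool pointing down it reaches from about 0.3 to 0.875 m from the base axis. Payload 6.4 kg.
Tool frame: the origin (TCP) lies on the mounting face of the last link; the fingertips stand 166 mm ahead of it and the grasp point (between the pads) lies ahead of it (ctrl.hold_point_z is the z of the grasp point in the tool frame, in m); z points along the fingers, y is the line along which they close (so a half turn about z gives the same grasp; the last joint's range is limited). The gripper opens to 88 mm and grips with 3 to 60 N. Pads are 18 mm wide; open, the fingers measure 123 mm over their backs; the gripper's body (75 mm by 187 mm) begins 45 mm behind the grasp point.
Start: joints at [-1.552, 0.181, 1.607, -0, 1.354, -0.206], TCP at [0.128, -0.561, 0.405] pointing down, gripper open.
Joint ranges: [-2.99, 2.99], [-0.89, 2.07], [0.3, 2.58], [-1.14, 4.28], [0, 2.63], [-3.12, 3.12]. Speed limits (rad/s): [2.57, 2.57, 3.01, 3.14, 3.14, 3.14].

INTERFACE

Orientations are given as a unit quaternion [x, y, z, w].
In Python, from cell import ctrl gives the robot as it stands. The module is installed in compiled form; this text tells all that it offers.
- The arm moves only by the tool send_rows, never from a script. Its argument "steps" is a list of rows, each a list of 3 entries, a list of its own where there are three numbers: the shift along the world's x, y, z in mm, then the turn about the world's z in rad, then the opening, from 0 (shut) to 1 (fully open). In form: [[[dx, dy, dz], spin, grip], ...]. A call has 1 to 5 rows; each row shifts and turns the commanded pose from where the row before left it; what a row does not reach is not made up. A row lasts 1/8 s, in which the tool goes at most 62.5 mm and 10.7 degrees, less where a joint would pass 70% of its speed; a pose out of reach is approached as far as the arm can. A call with a gripper value outside its range is refused whole. The fingers move at their own pace and stop on an object; the grip force is fixed at half the most. Time passes only in rows, so rows that do not move let the fingers close. It gives the time, the measured TCP pose, the force, the opening and the grip force at its end, in the units of the state.
- ctrl.read_state(): the state, without advancing time (a new reading comes with each control period).
- ctrl.camera(name): name is "scene" or "top"; returns the picture (384x512x3 uint8, red, green, blue); there is no depth.
- ctrl.get_calibration(name): a dict with "K" (3x3 intrinsics, pixels), "D" ([k1, k2, p1, p2, k3] as OpenCV has them; the pictures are not rectified), "extrinsics" (4x4, takes a point from world to camera coordinates). Camera axes: x right, y up, looking along -z (the intrinsics and any distortion apply to the point x, -y, -z); pixel columns grow to the right and rows downward; lengths in m; the calibration is good to about 2 mm. A picture is of the moment at which its call begins. get_calibration takes no time and is no camera call.
- ctrl.sign_off(): hands the job in; it is judged then, once.
Trained networks look in the newest picture that a camera, given by its name, has taken for a name from the list of things; names that differ only in an ending like _2 or _b are one class to them, and where a whole thing is asked for, a point or a joint stands for the part that bears it (a point fixed in the world has none). Each returns a list of dicts, best first, with "p" (0 to 1); they miss things now and then, are a little off and sometimes report something else, mostly with a low value. They report only what shows in the picture. A call takes as long as a camera call. They do not tell look-alikes from the thing itself.
- ctrl.boxes_of(camera, target): "bbox" ([left, top, width, height] in pixels, round what is visible of it).
- ctrl.landmark_of(camera, target): "pixel" ([column, row] in pixels: a listed point, or the origin of a listed thing).
The state is a dict: "time_s": time; "joint_positions": joint angles; "qd": joint speeds; "effort": joint torques, N m; "tcp_pos": TCP position; "ee_rot": TCP orientation; "wrist_force": force on the tool from outside, world axes, zero at the start; "moment": the same for the moment, N m; "width": finger opening in m; "gripper_force": force on a finger pad.
Only numpy, scipy, OpenCV 4.12 (cv2) and the standard library are available. Lean on these libraries where they do the work, as an engineer would, in place of code of your own. Each camera call takes 0.05 s, during which the arm holds its last target. There are 200 camera calls.

## Working session

There is one attempt and no reset: what is moved stays moved. The work goes in short steps, Python scripts to look and compute and a tool call to move; the robot and the scene stay as the last step left them, time stands still between calls to the robot, and variables do not carry over. Pictures are saved under pics/ and viewed, at most 10 in all, crops included, and the job is handed in when it is done.

Besides the shell and the picture viewer there is one more tool, called after ">>>" in YAML: its name, and indented under it one key for each argument. send_rows: Moves the arm, as the interface text tells. Its arguments: {"type":"object","properties":{"steps":{"type":"array"}},"required":["steps"]}

```bash
mkdir -p pics
cat > h.py <<'E'
import numpy as np, cv2
from cell import ctrl
def proj(n,P):
    c=ctrl.get_calibration(n);E=np.array(c["extrinsics"]);P=np.atleast_2d(P)
    q=(E[:3,:3]@P.T).T+E[:3,3]; q=q*[1,-1,-1]
    return cv2.projectPoints(q,np.zeros(3),np.zeros(3),np.array(c["K"],float),np.array(c["D"],float))[0][:,0]
def ray(n,px):
    c=ctrl.get_calibration(n);E=np.array(c["extrinsics"])
    u=cv2.undistortPoints(np.array([[px]],float),np.array(c["K"],float),np.array(c["D"],float))[0,0]
    d=E[:3,:3].T@np.array([u[0],-u[1],-1.]); return -E[:3,:3].T@E[:3,3], d/np.linalg.norm(d)
def onz(n,px,z):
    o,d=ray(n,px); return o+d*(z-o[2])/d[2]
def tri(a,b):
    (o1,d1),(o2,d2)=ray(*a),ray(*b)
    A=np.stack([d1,-d2],1);s=np.linalg.lstsq(A,o2-o1,rcond=None)[0]
    p,q=o1+d1*s[0],o2+d2*s[1]; return (p+q)/2,np.linalg.norm(p-q)
E
python3 - <<'E'
from h import *
np.set_printoptions(precision=3,suppress=True)
ims=[]
for n in("scene","top"):
    im=ctrl.camera(n);cv2.imwrite(f"pics/{n}0.png",im[...,::-1])
    c=ctrl.get_calibration(n);E=np.array(c["extrinsics"]);print(n,"campos",-E[:3,:3].T@E[:3,3],"dir",-E[2,:3],c["K"][0][0])
    for t in("new_filter","old_filter","rack","extractor","slot","keeper_knob","oil_bottle","wrench","grinder"):
        print(t,[(np.round(d["pixel"]),round(d["p"],2)) for d in ctrl.landmark_of(n,t)][:3],[(np.round(d["bbox"]),round(d["p"],2)) for d in ctrl.boxes_of(n,t)][:2])
s=ctrl.read_state();print(s,ctrl.hold_point_z)
E
```

```text
scene campos [1.379 0.187 0.934] dir [-0.716 -0.197 -0.67 ] 374.45688059442807
new_filter [(array([350., 184.]), 0.96), (array([334., 219.]), 0.9), (array([281., 209.]), 0.78)] [(array([335., 154.,  37.,  33.]), 0.71), (array([319., 184.,  36.,  28.]), 0.66)]
old_filter [(array([344., 237.]), 0.61)] [(array([325., 200.,  43.,  37.]), 0.67), (array([266., 284.,  56.,  18.]), 0.26)]
rack [(array([335., 227.]), 0.9)] [(array([307., 206.,  61.,  48.]), 0.58)]
extractor [(array([208., 229.]), 0.69)] [(array([155., 161.,  84.,  93.]), 0.59)]
slot [(array([200., 198.]), 0.74)] [(array([169., 162.,  65.,  67.]), 0.77)]
keeper_knob [(array([215., 175.]), 0.44)] [(array([208., 170.,   8.,  15.]), 0.71)]
oil_bottle [(array([404., 262.]), 0.76)] [(array([397., 228.,  25.,  40.]), 0.77)]
wrench [(array([297., 289.]), 0.88)] [(array([266., 283.,  59.,  20.]), 0.7), (array([310., 204.,  58.,  52.]), 0.21)]
grinder [(array([121., 214.]), 0.74)] [(array([ 55., 148.,  96.,  88.]), 0.57)]
top campos [ 0.306 -0.042  1.579] dir [ 0.164  0.    -0.987] 402.54811947283355
new_filter [(array([204., 209.]), 0
[... 838 characters left out ...]
ray([218., 136.]), 0.63)] [(array([203., 130.,  37.,   7.]), 0.69), (array([286., 134.,  62.,  67.]), 0.3)]
grinder [(array([383., 168.]), 0.63)] [(array([367., 128.,  59.,  72.]), 0.75), (array([130., 164.,  19.,  22.]), 0.48)]
{'time_s': 1.9, 'joint_positions': array([-1.552,  0.181,  1.607,  0.   ,  1.354, -0.206]), 'qd': array([-0.   , -0.   ,  0.   , -0.001, -0.001,  0.002]), 'effort': array([  0.   , -43.383, -34.217,   0.07 ,   0.031,   0.   ]), 'tcp_pos': array([ 0.128, -0.561,  0.405]), 'ee_rot': array([ 0.994,  0.112,  0.   , -0.   ]), 'wrist_force': array([ 0.199, -0.008,  0.122]), 'moment': array([ 0.017, -0.03 ,  0.006]), 'gripper_force': 0.0, 'width': 0.0881489466656326} 0.1473
```

View pics/scene0.png

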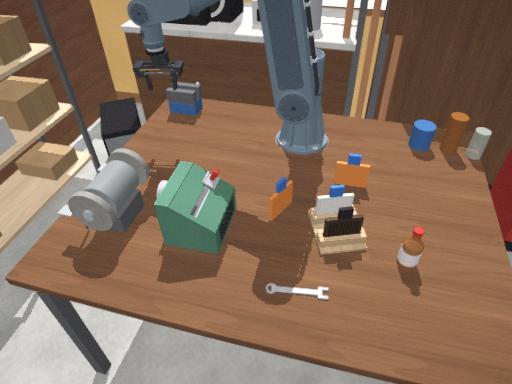

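View pics/top0.png

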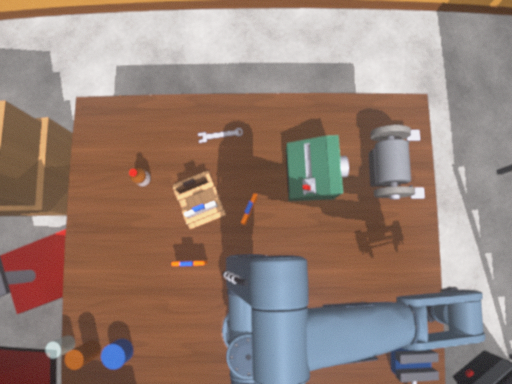

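The scene picture shows the white filter in the rack (335,200), with the brown one next to it (343,225). Two orange look-alikes stand on the bench at (350,172) and (281,200). The extractor is at (198,210) with its knob at (213,176). In the top view the rack is at (198,200), the white filter at (200,209), the extractor at (315,167) and the knob at (306,187). The filter meant is the white one in the rack, because the others are orange or brown. I'll confirm that with one enlarged crop.

Run:
```python
from h import *
a=cv2.imread("pics/scene0.png");b=cv2.imread("pics/top0.png")
def c(im,x,y,w,h): return cv2.resize(im[y:y+h,x:x+w],(400,300),interpolation=cv2.INTER_CUBIC)
o=np.vstack([np.hstack([c(a,300,180,80,60+0),c(b,160,170,80,60)]),np.hstack([c(a,150,160,100,75),c(b,275,130,90,67)])])
cv2.imwrite("pics/crop.png",o)
```

```text
(no output)
```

View pics/crop.png

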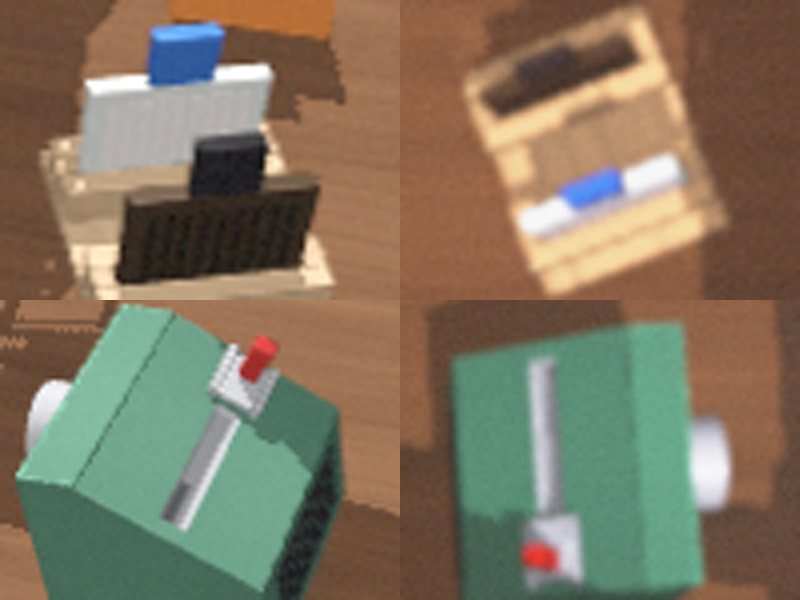

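```bash
cat > fit.py <<'E'
from h import *
from scipy.optimize import least_squares as LS
np.set_printoptions(precision=4,suppress=True)
I={n:cv2.imread(f"pics/{n}0.png").astype(int) for n in("scene","top")}
def cen(n,x,y,w,h,f):
    b,g,r=[I[n][y:y+h,x:x+w,k] for k in range(3)]
    wt=np.clip(f(r,g,b),0,None).astype(float); wt[wt<25]=0
    m=wt>0; k,l,st,_=cv2.connectedComponentsWithStats(m.astype(np.uint8)); 
    j=1+np.argmax(st[1:,4]); wt*=(l==j); wt=np.minimum(wt,np.percentile(wt[wt>0],60))
    v,u=np.mgrid[y:y+h,x:x+w]; return np.array([(u*wt).sum(),(v*wt).sum()])/wt.sum(),wt.sum()/wt.max()
def hullc(n,P):
    h=cv2.convexHull(proj(n,P).astype(np.float32)); m=cv2.moments(h); return np.array([m["m10"],m["m01"]])/m["m00"],m["m00"]
Rz=lambda t:np.array([[np.cos(t),-np.sin(t),0],[np.sin(t),np.cos(t),0],[0,0,1]])
def box(x,y,z): return np.array([[a,b,c] for a in x for b in y for c in z])*1e-3
# extractor corners
C=np.array([[69.3,-105,190],[69.3,105,190],[90,-105,190],[90,105,190],[-90,-105,98],[-90,105,98],[0,89.5,150]])*1e-3
s=np.array([[172,315],[75,488],[120,305],[20,480],[340,408],[268,590],[176,524]])-[0,300]
sp=(s+.5)/4-.5+[150,160]
ti=[0,1,2,3,5,6]; t=np.array([[643,588],[630,325],[704,582],[685,322],[452,358],[541,360]])-[400,300]
tp=(t+.5)/[4.444,4.478]-.5+[275,130]
def res(p):
    W=(Rz(p[2])@C.T).T+[p[0],p[1],0]
    return np.r_[(proj("scene",W)-sp).ravel(),(proj("top",W[ti])-tp).ravel()]
f=LS(res,[.55,-.25,-1.57],loss="soft_l1");print("extractor",f.x,np.degrees(f.x[2]));print(res(f.x).reshape(-1,2).round(1).tolist())
yaw=f.x[2]; Rs=Rz(yaw)@cv2.Rodrigues(np.array([0,-np.pi/6,0]))[0]
slot=Rz(yaw)@[0,.025,.150]+[f.x[0],f.x[1],0]; print("slot",slot,"knob pred",slot+Rs@[0,-.106,.032])
red=lambda r,g,b:r-np.maximum(g,b)-60
blue=lambda r,g,b:b-r-20
ks={"scene":cen("scene",200,162,25,30,red),"top":cen("top",294,175,25,22,red)}
def kr(p): return np.r_[[hullc(n,p+(Rs@box([-9,9],[-9,9],[-23,15]).T).T)[0]-ks[n][0] for n in ks]].ravel()
k=LS(kr,slot+Rs@[0,-.106,.032]);print("knob",k.x,kr(k.x),[(v[1],hullc(n,k.x+(Rs@box([-9,9],[-9,9],[-23,15]).T).T)[1]) for n,v in ks.items()])
fs={"scene":cen("scene",325,182,24,16,blue),"top":cen("top",185,198,30,20,blue)}
B=box([-7,7],[-22,22],[100,140])
# panel direction in top: white ends
e=[(np.array(q)+.5)/5-.5+[160,170] for q in ([123,222],[286,166])]
W=[onz("top",q,.112) for q in e];d=W[1]-W[0];print("panel",W,np.linalg.norm(d),(W[0]+W[1])/2)
fy=np.arctan2(d[1],d[0])-np.pi/2
def fr(p): return np.r_[[hullc(n,p+(Rz(fy)@B.T).T)[0]-fs[n][0] for n in fs]].ravel()
k=LS(fr,[.45,.2,.012]);print("filter",k.x,"yaw",fy,fr(k.x),fs,[hullc(n,k.x+(Rz(fy)@B.T).T)[1] for n in fs])
print("rack tri",tri(("scene",[335,227]),("top",[200,200])))
E
python3 fit.py
```

```text
extractor [ 0.5991 -0.2262 -1.4982] -85.84242550425246
[[-5.8, -1.9], [-5.5, -1.2], [1.2, -0.1], [1.5, -0.1], [1.0, 1.4], [2.6, 2.1], [-4.1, -1.2], [6.2, -1.3], [2.6, -0.4], [-1.7, -0.4], [-4.1, -0.1], [-2.9, 2.2], [2.6, 0.3]]
slot [ 0.624  -0.2244  0.15  ] knob pred [ 0.5171 -0.2161  0.1777]
knob [ 0.5225 -0.1991  0.1802] [-0.0796 -0.1045 -0.217  -0.0326] [(np.float64(52.625), 76.28016272583045), (np.float64(26.232558139534888), 52.89821584848687)]
panel [array([0.4353, 0.2397, 0.112 ]), array([0.4759, 0.1201, 0.112 ])] 0.12632655922169098 [0.4556 0.1799 0.112 ]
filter [0.4569 0.1857 0.0119] yaw -2.8142218719252847 [-0.196   0.0993 -0.0451 -0.0059] {'scene': (array([336.3997, 190.2833]), np.float64(151.11363636363637)), 'top': (array([198.0595, 207.4915]), np.float64(50.67768595041322))} [178.13801078964025, 71.29996417451184]
rack tri (array([0.4993, 0.2   , 0.008 ]), np.float64(0.0037187174423639795))
```

```bash
sed -i 's/\[90,-105,190\],\[90,105,190\],\[-90,-105,98\],\[-90,105,98\]/[110.7,-105,190],[110.7,105,190],[-69.3,-105,110],[-69.3,105,110]/' fit.py; python3 fit.py
```

```text
extractor [ 0.6001 -0.2104 -1.5276] -87.52347318422477
[[-0.4, -1.3], [-1.4, -0.6], [0.7, -0.3], [-0.9, -0.7], [-0.1, -0.5], [-0.8, 0.0], [-0.1, -0.1], [0.9, -0.9], [-0.9, -0.2], [-1.1, -0.2], [-1.8, 0.0], [-0.7, 0.1], [-1.0, 0.0]]
slot [ 0.625  -0.2093  0.15  ] knob pred [ 0.5184 -0.1979  0.1777]
knob [ 0.5223 -0.1995  0.1792] [-0.1336  0.0869 -0.1401  0.0777] [(np.float64(52.625), 74.6995884606149), (np.float64(26.232558139534888), 53.14391525648534)]
panel [array([0.4353, 0.2397, 0.112 ]), array([0.4759, 0.1201, 0.112 ])] 0.12632655922169098 [0.4556 0.1799 0.112 ]
filter [0.4569 0.1857 0.0119] yaw -2.8142218719252847 [-0.196   0.0993 -0.0451 -0.0059] {'scene': (array([336.3997, 190.2833]), np.float64(151.11363636363637)), 'top': (array([198.0595, 207.4915]), np.float64(50.67768595041322))} [178.13801078964025, 71.29996417451184]
rack tri (array([0.4993, 0.2   , 0.008 ]), np.float64(0.0037187174423639795))
```

```bash
cat > ref.py <<'E'
from h import *
from scipy.optimize import minimize
from scipy.ndimage import map_coordinates as mc
np.set_printoptions(precision=4,suppress=True)
G={}
for n in("scene","top"):
    L=cv2.GaussianBlur(cv2.imread(f"pics/{n}0.png"),(0,0),.7).astype(np.float32)
    g=sum(np.hypot(cv2.Scharr(L[...,k],-1,1,0),cv2.Scharr(L[...,k],-1,0,1)) for k in range(3))
    G[n]=np.minimum(g,np.percentile(g[120:280],97))/np.percentile(g[120:280],97)
Rz=lambda t:np.array([[np.cos(t),-np.sin(t),0],[np.sin(t),np.cos(t),0],[0,0,1]])
def line(a,b): return np.linspace(a,b,60)*1e-3
def run(name,edges,p0,s):
    P=np.vstack(edges)
    for views in(("scene","top"),("scene",),("top",)):
        def cost(q):
            p=p0+q*s; W=(Rz(p[2])@P.T).T+[p[0],p[1],0]
            return -sum(mc(G[n],proj(n,W).T[::-1],order=1).mean() for n in views)
        best=min((minimize(cost,x0,method="Nelder-Mead") for x0 in np.random.default_rng(0).normal(0,.6,(14,3))),key=lambda r:r.fun)
        p=p0+best.x*s;print(name,views,p,np.degrees(p[2]),best.fun,cost(np.zeros(3)))
E1=[line([69.3,-105,190],[69.3,105,190]),line([110.7,-105,190],[110.7,105,190]),line([-69.3,-105,110],[-69.3,105,110]),
 line([69.3,105,190],[-69.3,105,110]),line([69.3,105,190],[110.7,105,190]),line([69.3,-105,190],[110.7,-105,190])]
c,d=np.cos(np.pi/6),.5
E1+=[line([x*c,-40,150+x*d],[x*c,88,150+x*d]) for x in(-11,11)]
run("ext",E1,np.array([.601,-.2104,-1.5276]),np.array([.004,.004,.02]))
z=12
E2=[line([x,y0,112],[x,y1,112]) for x in(-7,7) for y0,y1 in((-60,-22),(22,60))]+[line([x,-22,152],[x,22,152]) for x in(-7,7)]+[line([0,y,112],[0,y,48]) for y in(-60,60)]+[line([0,y,112],[0,y,152]) for y in(-22,22)]
run("fil",E2,np.array([.4565,.184,.327]),np.array([.004,.004,.03]))
E
python3 ref.py
```

```text
Traceback (most recent call last):
  File "ref.py", line 24, in <module>
    run("ext",E1,np.array([.601,-.2104,-1.5276]),np.array([.004,.004,.02]))
    ~~~^^^^^^^^^^^^^^^^^^^^^^^^^^^^^^^^^^^^^^^^^^^^^^^^^^^^^^^^^^^^^^^^^^^^
  File "ref.py", line 18, in run
    best=min((minimize(cost,x0,method="Nelder-Mead") for x0 in np.random.default_rng(0).normal(0,.6,(14,3))),key=lambda r:r.fun)
  File "ref.py", line 18, in <genexpr>
    best=min((minimize(cost,x0,method="Nelder-Mead") for x0 in np.random.default_rng(0).normal(0,.6,(14,3))),key=lambda r:r.fun)
              ~~~~~~~~^^^^^^^^^^^^^^^^^^^^^^^^^^^^^^
  File "ref.py", line 17, in cost
    return -sum(mc(G[n],proj(n,W).T[::-1],order=1).mean() for n in views)
            ~~~^^^^^^^^^^^^^^^^^^^^^^^^^^^^^^^^^^^^^^^^^^^^^^^^^^^^^^^^^^
  File "ref.py", line 17, in <genexpr>
    return -sum(mc(G[n],proj(n,W).T[::-1],order=1).mean() for n in views)
                        ~~~~^^^^^
  File "h.py", line 4, in proj
    c=ctrl.get_calibration(n);E=np.array(c["extrinsics"]);P=np.atleast_2d(P)
ValueError: time passes only in moves, steps and waits
```

```bash
sed -i 's/ctrl.get_calibration(n)/CAL(n)/; s/^from cell import ctrl/from cell import ctrl\nfrom functools import cache\nCAL=cache(ctrl.get_calibration)/' h.py; python3 ref.py
```

```text
ext ('scene', 'top') [ 0.6005 -0.2111 -1.5362] -88.01951432743128 -1.42836594581604 -1.404701
ext ('scene',) [ 0.6013 -0.2108 -1.5346] -87.92485835396698 -0.767634928226471 -0.7598734
ext ('top',) [ 0.5994 -0.2117 -1.5312] -87.72875470179494 -0.6727308630943298 -0.64482766
fil ('scene', 'top') [0.4555 0.1863 0.3705] 21.227905467467743 -1.834991455078125 -1.7671845
fil ('scene',) [0.4579 0.1863 0.3564] 20.420670721369486 -0.9506685137748718 -0.90907794
fil ('top',) [0.4546 0.1854 0.3796] 21.74891157971807 -0.9169590473175049 -0.8581066
```

>>> send_rows:
  steps:
    - [[40,45,9],0.03,1]
    - [[40,45,9],0.03,1]
    - [[40,45,9],0.03,1]
    - [[40,45,9],0.03,1]
    - [[40,45,9],0.022,1]

```text
time_s: 2.52
tcp_pos: [0.3291, -0.3339, 0.4503]
ee_rot: [0.983, 0.183, 0.0, 0.0]
wrist_force: [1.0, -0.9, -1.0]
width: 0.0878
gripper_force: 0.0
```

>>> send_rows:
  steps:
    - [[13,52,0],0,1]
    - [[13,52,0],0,1]
    - [[13,52,0],0,1]
    - [[13,52,0],0,1]
    - [[13,52,0],0,1]

```text
time_s: 3.15
tcp_pos: [0.3932, -0.0738, 0.4501]
ee_rot: [0.983, 0.182, 0.001, 0.0]
wrist_force: [-0.2, -0.2, 0.3]
width: 0.088
gripper_force: 0.0
```

>>> send_rows:
  steps:
    - [[13,52,0],0,1]
    - [[13,52,0],0,1]
    - [[13,52,0],0,1]
    - [[13,52,0],0,1]
    - [[0,0,0],0,1]

```text
time_s: 3.78
tcp_pos: [0.4451, 0.1354, 0.4497]
ee_rot: [0.983, 0.185, 0.0, -0.0]
wrist_force: [-0.2, -0.7, -0.6]
width: 0.088
gripper_force: 0.0
```

>>> send_rows:
  steps:
    - [[11,51,-20],0,1]
    - [[0,0,-50],0,1]
    - [[0,0,-44],0,1]
    - [[0,0,0],0,1]

```text
time_s: 4.28
tcp_pos: [0.4548, 0.1825, 0.3327]
ee_rot: [0.983, 0.182, -0.004, -0.0]
wrist_force: [-0.1, 0.5, 1.3]
width: 0.0885
gripper_force: 0.0
```

```bash
cat > look.py <<'E'
import sys
from h import *
name=sys.argv[1]; v=[int(a) for a in sys.argv[2:]]   # scene x y w, top x y w (4:3 crops)
o=[]
for n,(x,y,w) in zip(("scene","top"),(v[:3],v[3:6])):
    im=ctrl.camera(n)[...,::-1]; h=w*3//2 ; o.append(cv2.resize(im[y:y+h,x:x+w],(400,600),interpolation=cv2.INTER_CUBIC))
cv2.imwrite(f"pics/{name}.png",np.hstack(o))
E
python3 look.py over 300 140 76 160 160 70
```

```text
(no output)
```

View pics/over.png

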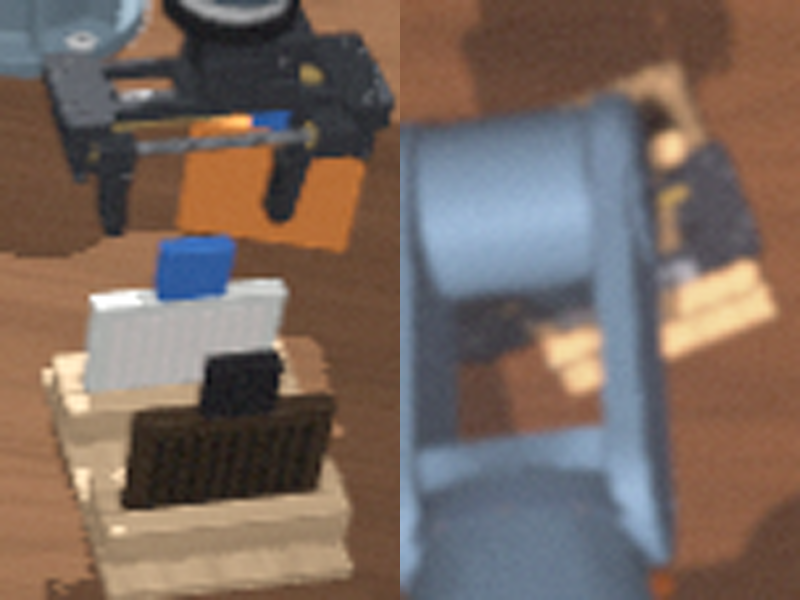

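The picture shows the open fingers at crop (115,220) and (280,210), either side of the blue tab at (196,268). They are centred on the white filter and parallel to it, so I'll descend and grasp.

>>> send_rows:
  steps:
    - [[0,0,-24],0,1]
    - [[0,0,-16],0,1]
    - [[0,0,-8],0,1]
    - [[0,0,0],0,1]
    - [[0,0,0],0,1]

```text
time_s: 5.0
tcp_pos: [0.4566, 0.1835, 0.2885]
ee_rot: [0.983, 0.182, 0.001, 0.0]
wrist_force: [0.1, 0.4, 0.6]
width: 0.0879
gripper_force: 0.0
```

>>> send_rows:
  steps:
    - [[0,0,0],0,0.3]
    - [[0,0,0],0,0.3]
    - [[0,0,0],0,0.3]
    - [[0,0,0],0,0.3]

```text
time_s: 5.5
tcp_pos: [0.4562, 0.1835, 0.2878]
ee_rot: [0.983, 0.182, 0.0, 0.0]
wrist_force: [-0.2, 0.4, -0.9]
width: 0.0503
gripper_force: 0.0
```

>>> send_rows:
  steps:
    - [[0,0,0],0,0]
    - [[0,0,0],0,0]
    - [[0,0,0],0,0]
    - [[0,0,0],0,0]

```text
time_s: 6.0
tcp_pos: [0.4562, 0.1835, 0.2877]
ee_rot: [0.983, 0.182, 0.0, -0.0]
wrist_force: [-0.3, 1.3, 0.9]
width: 0.0437
gripper_force: 30.0
```

>>> send_rows:
  steps:
    - [[0,0,10],0,0]
    - [[0,0,15],0,0]
    - [[0,0,15],0,0]
    - [[0,0,15],0,0]

```text
time_s: 6.5
tcp_pos: [0.4563, 0.1834, 0.3442]
ee_rot: [0.983, 0.182, 0.0, 0.0]
wrist_force: [0.3, -0.0, -2.5]
width: 0.0434
gripper_force: 30.0
```

Run:
```python
from h import *
for u,v in((52,380),(35,400),(30,440)):
    px=((u+.5)/4-.5+150,(v-300+.5)/4-.5+160); o,d=ray("scene",px)
    print([np.round(o+d*(y-o[1])/d[1],3) for y in(-.323,-.345,-.36)])
for q in((730,440),(712,418),(712,512)):
    px=((q[0]-400+.5)/4.444-.5+275,(q[1]-300+.5)/4.478-.5+130);print(onz("top",px,.15).round(3))
print(onz("top",(367,165),.15),"grinder left edge")
```

```text
[array([ 0.628, -0.323,  0.213]), array([ 0.595, -0.345,  0.182]), array([ 0.573, -0.36 ,  0.161])]
[array([ 0.655, -0.323,  0.216]), array([ 0.624, -0.345,  0.185]), array([ 0.602, -0.36 ,  0.164])]
[array([ 0.673, -0.323,  0.193]), array([ 0.643, -0.345,  0.161]), array([ 0.622, -0.36 ,  0.139])]
[ 0.622 -0.364  0.15 ]
[ 0.64 -0.35  0.15]
[ 0.562 -0.347  0.15 ]
[ 0.60581904 -0.43061384  0.15      ] grinder left edge
```

>>> send_rows:
  steps:
    - [[0,0,40],0,0]
    - [[0,0,50],0,0]
    - [[0,-15,45],0,0]
    - [[14,-26,20],-0.17,0]
    - [[14,-26,0],-0.17,0]

```text
time_s: 7.12
tcp_pos: [0.4844, 0.1159, 0.5013]
ee_rot: [1.0, 0.011, 0.003, 0.0]
wrist_force: [-0.1, 0.6, -1.7]
width: 0.0439
gripper_force: 30.0
```

>>> send_rows:
  steps:
    - [[14,-26,0],-0.17,0]
    - [[14,-26,0],-0.17,0]
    - [[14,-26,0],-0.17,0]
    - [[14,-26,0],-0.17,0]
    - [[14,-26,0],-0.17,0]

```text
time_s: 7.75
tcp_pos: [0.5543, -0.0144, 0.4986]
ee_rot: [0.915, -0.403, 0.0, -0.0]
wrist_force: [0.0, 0.7, -2.4]
width: 0.0435
gripper_force: 30.0
```

>>> send_rows:
  steps:
    - [[14,-26,0],-0.17,0]
    - [[14,-26,0],-0.17,0]
    - [[14,-26,0],-0.17,0]
    - [[14,-8,0],-0.17,0]
    - [[0,0,0],0,0]

```text
time_s: 8.38
tcp_pos: [0.6104, -0.1002, 0.4979]
ee_rot: [0.731, -0.683, -0.0, 0.0]
wrist_force: [-0.0, -0.6, -2.7]
width: 0.0436
gripper_force: 30.0
```

>>> send_rows:
  steps:
    - [[0,-4,-45],-0.033,0]
    - [[0,-4,-45],0,0]
    - [[0,0,-35],0,0]
    - [[0,0,-12],0,0]
    - [[0,0,0],0,0]

```text
time_s: 9.0
tcp_pos: [0.6101, -0.1071, 0.361]
ee_rot: [0.72, -0.694, -0.0, 0.0]
wrist_force: [0.2, -0.0, -2.6]
width: 0.0436
gripper_force: 30.0
```

>>> send_rows:
  steps:
    - [[0,-7,0],0,0]
    - [[0,-7,0],0,0]
    - [[0,-7,0],0,0]
    - [[0,-7,0],0,0]
    - [[0,0,0],0,0]

```text
time_s: 9.62
tcp_pos: [0.6103, -0.136, 0.361]
ee_rot: [0.719, -0.695, 0.0, -0.0]
wrist_force: [0.4, 1.9, -1.5]
width: 0.0432
gripper_force: 30.0
```

>>> send_rows:
  steps:
    - [[0,-10,0],0,0]
    - [[0,-10,0],0,0]
    - [[0,-10,0],0,0]
    - [[0,-10,0],0,0]
    - [[0,0,0],0,0]

```text
time_s: 10.25
tcp_pos: [0.6099, -0.1766, 0.3605]
ee_rot: [0.719, -0.695, -0.0, 0.0]
wrist_force: [-1.9, 2.1, -1.7]
width: 0.0439
gripper_force: 30.0
```

```bash
python3 look.py tilt 150 120 110 265 110 110
```

```text
(no output)
```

View pics/tilt.png

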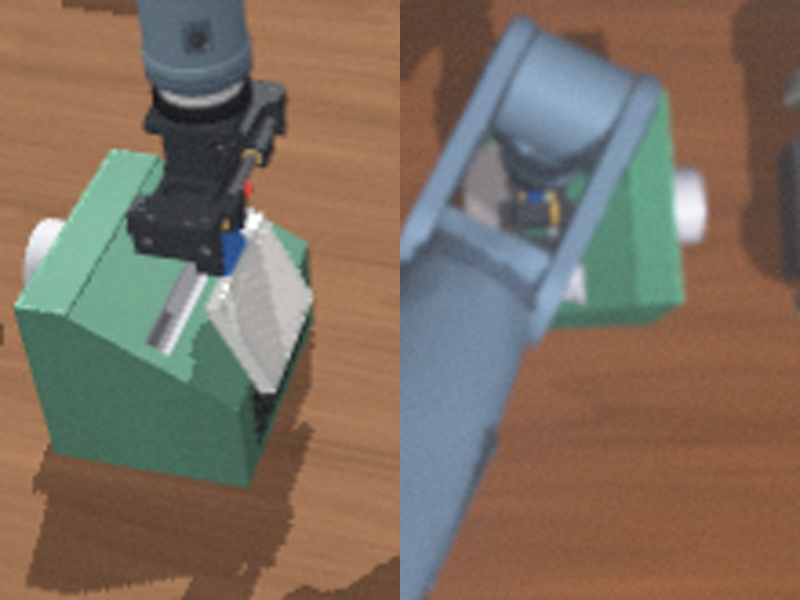

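The panel leans over the extractor's front edge at crop (260,300) and pivots in the pads, tab still gripped at (230,250), with the keeper open. I'll finish the 30° tilt.

>>> send_rows:
  steps:
    - [[0,-8,0],0,0]
    - [[0,-8,0],0,0]
    - [[0,-2,0],0,0]
    - [[0,0,0],0,0]

```text
time_s: 10.85
tcp_pos: [0.6102, -0.1938, 0.3608]
ee_rot: [0.719, -0.695, 0.0, 0.0]
wrist_force: [-0.6, 2.8, -1.7]
width: 0.0438
gripper_force: 30.0
```

>>> send_rows:
  steps:
    - [[0,15,40],0,0]
    - [[0,20,50],0,0]
    - [[0,20,50],0,0]
    - [[0,0,10],0,0]
    - [[0,0,0],0,0]

```text
time_s: 11.48
tcp_pos: [0.6101, -0.1392, 0.5107]
ee_rot: [0.719, -0.695, 0.001, 0.0]
wrist_force: [-0.4, 0.3, -2.7]
width: 0.0438
gripper_force: 30.0
```

>>> send_rows:
  steps:
    - [[3,0,0],0.1745,0]
    - [[3,0,0],0.1745,0]
    - [[3,0,0],0.1745,0]
    - [[3,0,0],0.1745,0]
    - [[1,0,0],0.1745,0]

```text
time_s: 12.1
tcp_pos: [0.6231, -0.1397, 0.5069]
ee_rot: [0.946, -0.324, -0.003, 0.0]
wrist_force: [-0.3, 0.8, -1.7]
width: 0.0438
gripper_force: 30.0
```

>>> send_rows:
  steps:
    - [[0,0,0],0.1745,0]
    - [[0,0,0],0.1745,0]
    - [[0,0,0],0.1745,0]
    - [[0,0,0],0.1745,0]
    - [[0,0,0],0.1745,0]

```text
time_s: 12.72
tcp_pos: [0.623, -0.1397, 0.5069]
ee_rot: [0.994, 0.106, -0.002, -0.001]
wrist_force: [-0.0, 0.9, -1.8]
width: 0.0438
gripper_force: 30.0
```

>>> send_rows:
  steps:
    - [[0,0,0],0.1745,0]
    - [[0,0,0],0.1745,0]
    - [[0,0,0],0.1745,0]
    - [[0,0,0],0.1745,0]
    - [[0,0,0],0.1745,0]

```text
time_s: 13.35
tcp_pos: [0.623, -0.1397, 0.5069]
ee_rot: [0.856, 0.517, -0.002, -0.002]
wrist_force: [0.2, 0.4, -1.8]
width: 0.0438
gripper_force: 30.0
```

>>> send_rows:
  steps:
    - [[0,0,0],0.1745,0]
    - [[0,0,0],0.1745,0]
    - [[0,0,-20],0.1745,0]
    - [[0,0,-20],0,0]
    - [[0,0,0],0,0]

```text
time_s: 13.98
tcp_pos: [0.6226, -0.1389, 0.4662]
ee_rot: [0.696, 0.718, -0.001, -0.003]
wrist_force: [0.7, 0.6, -2.7]
width: 0.0441
gripper_force: 30.0
```

```bash
python3 look.py pre 150 110 110 265 110 110
```

View pics/pre.png

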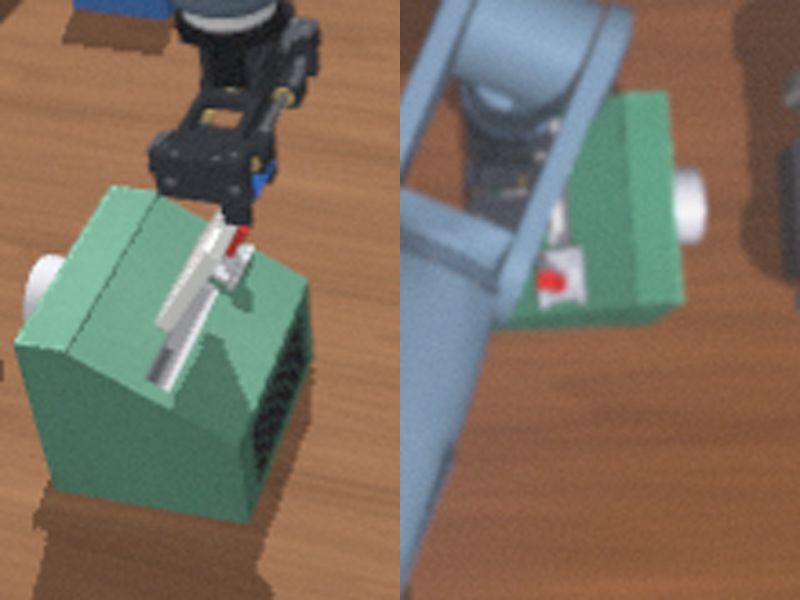

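Run:
```python
from h import *
G=np.array([.6226,-.1389,.3189]); yd=np.array([np.cos(.034),np.sin(.034),0]);xd=np.array([yd[1],-yd[0],0])
for t in(24,27,30,33):
    n=-np.sin(np.radians(t))*xd+np.cos(np.radians(t))*np.array([0,0,1]);sx=np.cos(np.radians(t))*xd+np.sin(np.radians(t))*np.array([0,0,1])
    P=[G+n*(z-.1287)+sx*x+yd*y for z in(0,.1) for x in(-.007,.007) for y in(.06,)]+[G+n*(-.1287)+sx*.007-yd*.06]
    print(t,((proj("scene",np.array(P))-[150,110]+.5)*400/110).round(0).tolist())
```

```text
24 [[183.0, 343.0], [166.0, 335.0], [220.0, 261.0], [203.0, 252.0], [216.0, 239.0]]
27 [[175.0, 339.0], [159.0, 331.0], [218.0, 260.0], [201.0, 251.0], [209.0, 235.0]]
30 [[167.0, 335.0], [151.0, 327.0], [216.0, 259.0], [200.0, 250.0], [202.0, 231.0]]
33 [[159.0, 331.0], [144.0, 322.0], [215.0, 259.0], [198.0, 249.0], [195.0, 227.0]]
```

Run:
```python
import cv2
im=cv2.imread("pics/pre.png")[170:390,120:290];cv2.imwrite("pics/prez.png",cv2.resize(im,None,fx=2.7,fy=2.7,interpolation=cv2.INTER_CUBIC))
```

```text
(no output)
```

View pics/prez.png

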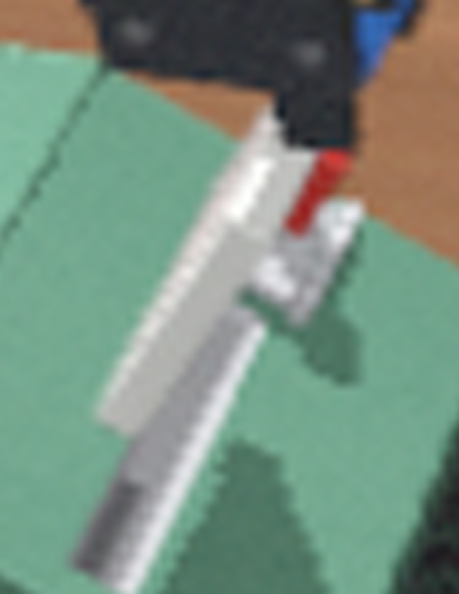

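>>> send_rows:
  steps:
    - [[2,1,-22],0,0]
    - [[0,0,-22],0,0]
    - [[0,0,0],0,0]

```text
time_s: 14.45
tcp_pos: [0.6249, -0.1375, 0.4256]
ee_rot: [0.695, 0.719, -0.001, -0.001]
wrist_force: [-0.3, 0.6, -2.3]
width: 0.044
gripper_force: 30.0
```

>>> send_rows:
  steps:
    - [[0,-4,-7],0,0]
    - [[0,-2,-3.5],0,0]
    - [[0,-2,-3.5],0,0]
    - [[0,-2,-3.5],0,0]
    - [[0,0,0],0,0]

```text
time_s: 15.08
tcp_pos: [0.6251, -0.1477, 0.4089]
ee_rot: [0.695, 0.719, -0.0, -0.0]
wrist_force: [-0.4, 0.3, -2.7]
width: 0.0437
gripper_force: 30.0
```

>>> send_rows:
  steps:
    - [[0,0,-3.5],0,0]
    - [[0,-1.5,-3.5],0,0]
    - [[0,-2,-3.5],0,0]
    - [[0,0,0],0,0]

```text
time_s: 15.58
tcp_pos: [0.625, -0.1514, 0.3985]
ee_rot: [0.695, 0.719, -0.0, 0.0]
wrist_force: [-0.8, -2.1, -0.7]
width: 0.0437
gripper_force: 30.0
```

>>> send_rows:
  steps:
    - [[0,-2,-3.5],0,0]
    - [[0,-2,-3.5],0,0]
    - [[0,-2,-3.5],0,0]
    - [[0,0,0],0,0]

```text
time_s: 16.08
tcp_pos: [0.6252, -0.1576, 0.3876]
ee_rot: [0.695, 0.719, -0.0, 0.0]
wrist_force: [-1.4, -3.1, -2.4]
width: 0.044
gripper_force: 30.0
```

>>> send_rows:
  steps:
    - [[0,-4.2,-7],0,0]
    - [[0,-4,-7],0,0]
    - [[0,-4,-7],0,0]
    - [[0,0,0],0,0]

```text
time_s: 16.58
tcp_pos: [0.6253, -0.17, 0.3662]
ee_rot: [0.695, 0.719, -0.0, 0.0]
wrist_force: [1.3, -4.7, -2.3]
width: 0.0436
gripper_force: 30.0
```

>>> send_rows:
  steps:
    - [[0,-4.5,-7],0,0]
    - [[0,-4.2,-7],0,0]
    - [[0,-4,-7],0,0]
    - [[0,0,0],0,0]

```text
time_s: 17.08
tcp_pos: [0.6255, -0.1822, 0.3485]
ee_rot: [0.695, 0.719, 0.0, 0.001]
wrist_force: [-5.7, -1.8, 12.6]
width: 0.0435
gripper_force: 30.0
```

>>> send_rows:
  steps:
    - [[-1.5,0,0],0,0]
    - [[0,1,0],0,0]
    - [[0,0,0],0,0]

```text
time_s: 17.45
tcp_pos: [0.6247, -0.1819, 0.3483]
ee_rot: [0.695, 0.719, 0.001, 0.003]
wrist_force: [1.5, -5.5, 7.2]
width: 0.0435
gripper_force: 30.0
```

>>> send_rows:
  steps:
    - [[0,-2,-3.5],0,0]
    - [[0,-2,-3.5],0,0]
    - [[0,0,0],0,0]

```text
time_s: 17.82
tcp_pos: [0.6248, -0.1853, 0.3434]
ee_rot: [0.695, 0.719, 0.001, 0.003]
wrist_force: [-2.2, -1.3, 18.5]
width: 0.0436
gripper_force: 30.0
```

```bash
python3 look.py ins 150 110 110 265 110 110; python3 -c "
from h import *
s=ctrl.read_state();print(s['moment'],s['wrist_force'],s['ee_rot'],s['tcp_pos'])"
```

```text
[-0.14532936  0.88498013  0.0933484 ] [-3.75789807 -0.2267863  18.3919819 ] [0.69484973 0.7191483  0.00114289 0.00287718] [ 0.62478597 -0.18532689  0.34334631]
```

View pics/ins.png

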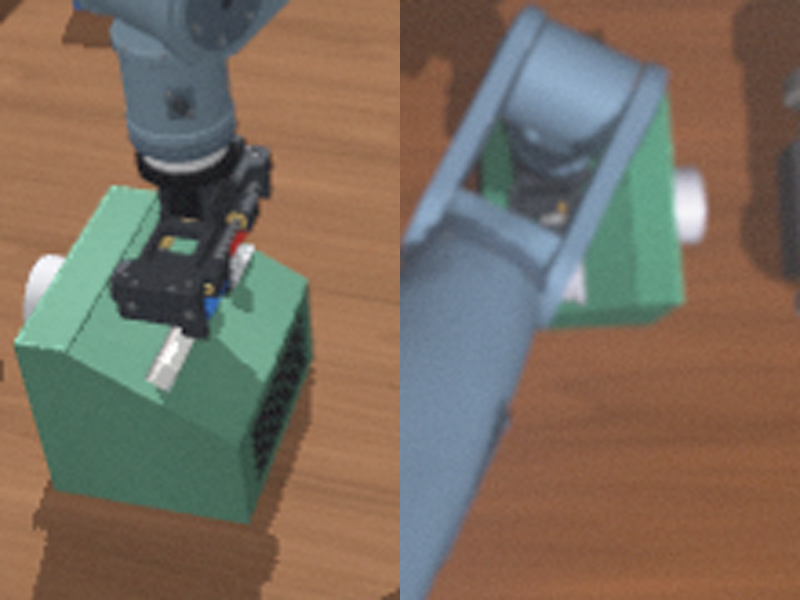

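>>> send_rows:
  steps:
    - [[-1.5,0.5,0],0,0]
    - [[0,-2,-3.5],0,0]
    - [[0,-2,-3.5],0,0]
    - [[0,0,0],0,0]

```text
time_s: 18.42
tcp_pos: [0.624, -0.1892, 0.337]
ee_rot: [0.695, 0.719, 0.002, 0.004]
wrist_force: [-0.3, -2.9, 17.9]
width: 0.0435
gripper_force: 30.0
```

```bash
python3 look.py ins2 150 150 60 265 110 110
python3 - <<'E'
from h import *
S=np.array([.626,-.2101,.150]);yd=np.array([.9994,.0349,0]);xd=np.array([.0349,-.9994,0]);sx=.866*xd+[0,0,.5];n=-.5*xd+[0,0,.866]
for h in(0,5,10,17,25,35):
    P=np.array([S+sx*x+yd*.06+n*h*1e-3 for x in(-.007,.007)]);q=proj("scene",P)
    print(h,((q-[150,110]+.5)*400/110).round().tolist(),((q-[150,150]+.5)*400/60).round().tolist())
E
```

```text
0 [[168.0, 386.0], [152.0, 378.0]] [[307.0, 442.0], [280.0, 426.0]]
5 [[170.0, 383.0], [155.0, 375.0]] [[312.0, 436.0], [284.0, 420.0]]
10 [[172.0, 380.0], [157.0, 371.0]] [[316.0, 430.0], [288.0, 414.0]]
17 [[175.0, 375.0], [160.0, 367.0]] [[322.0, 421.0], [293.0, 405.0]]
25 [[179.0, 370.0], [164.0, 361.0]] [[328.0, 411.0], [300.0, 396.0]]
35 [[184.0, 363.0], [168.0, 354.0]] [[337.0, 399.0], [308.0, 383.0]]
```

View pics/ins2.png

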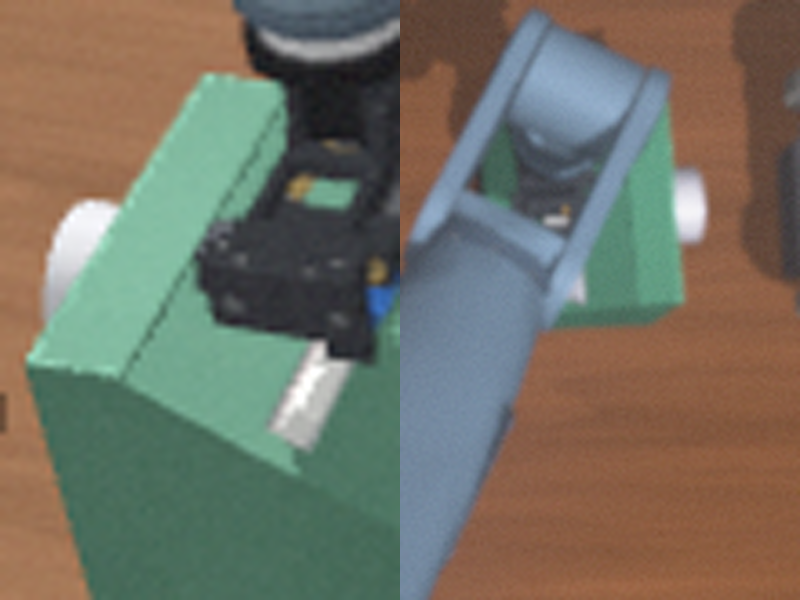

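>>> send_rows:
  steps:
    - [[-0.5,-2,-3.5],0,0]
    - [[0,-2,-3.5],0,0]
    - [[0,-2,-3.5],0,0]
    - [[0,0,0],0,0]

```text
time_s: 19.02
tcp_pos: [0.6237, -0.1957, 0.3264]
ee_rot: [0.695, 0.719, 0.002, 0.005]
wrist_force: [1.4, -5.0, 15.5]
width: 0.0438
gripper_force: 30.0
```

>>> send_rows:
  steps:
    - [[0,-1.2,-2],0,0]
    - [[0,-1.2,-2],0,0]
    - [[0,-0.6,-1],0,0]
    - [[0,0,0],0,0]

```text
time_s: 19.52
tcp_pos: [0.6238, -0.1982, 0.3224]
ee_rot: [0.695, 0.719, 0.002, 0.005]
wrist_force: [-1.3, -1.3, 22.5]
width: 0.0434
gripper_force: 30.0
```

>>> send_rows:
  steps:
    - [[0,-1.2,-2],0,0]
    - [[0,-1.2,-2],0,0]
    - [[0,0,0],0,0]

```text
time_s: 19.9
tcp_pos: [0.6243, -0.199, 0.3218]
ee_rot: [0.695, 0.719, 0.003, 0.005]
wrist_force: [-7.7, 10.1, 40.3]
width: 0.0437
gripper_force: 30.0
```

```bash
python3 look.py home 160 150 60 265 110 110
```

```text
(no output)
```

View pics/home.png

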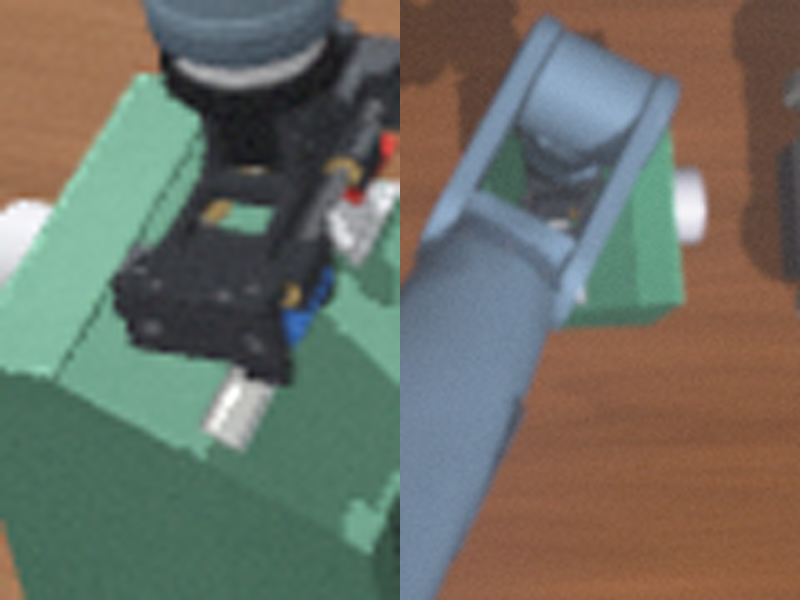

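The wrist force rose to 40 N with no further travel, and the TCP height of 0.322 m matches the predicted fully-home height, so the filter is seated. I'll ease off, release and lift away.

>>> send_rows:
  steps:
    - [[0,2,3],0,0]
    - [[0,0,0],0,0.4]
    - [[0,0,0],0,0.75]
    - [[0,0,0],0,0.75]
    - [[0,0,0],0,0.75]

```text
time_s: 20.62
tcp_pos: [0.6214, -0.1975, 0.3144]
ee_rot: [0.695, 0.719, -0.0, -0.001]
wrist_force: [-0.7, -0.7, -0.2]
width: 0.0662
gripper_force: 0.0
```

>>> send_rows:
  steps:
    - [[0,3,15],0,0.75]
    - [[0,5,40],0,0.75]
    - [[-20,0,50],0,0]
    - [[-40,0,0],0,0]
    - [[0,0,0],0,0]

```text
time_s: 21.25
tcp_pos: [0.5602, -0.1895, 0.4222]
ee_rot: [0.695, 0.719, 0.0, 0.0]
wrist_force: [0.9, -0.4, -0.5]
width: 0.0382
gripper_force: 0.0
```

```bash
python3 look.py rel 160 145 70 270 115 80
```

```text
(no output)
```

View pics/rel.png

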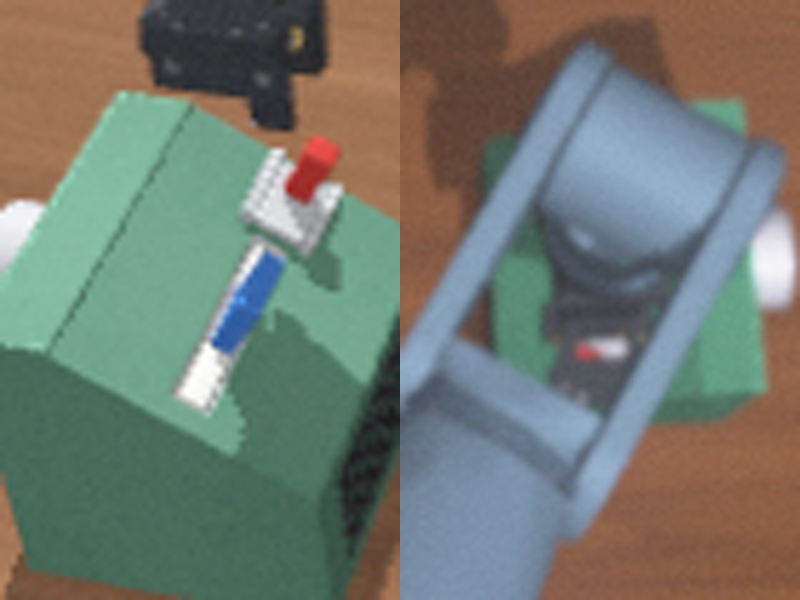

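The filter sits flush in the slot, from crop (195,400) to (265,245), with only the blue tab standing out. The keeper is still open, with its knob at (313,170). Next I'll push the knob along slot +y from behind with the fingers shut.

>>> send_rows:
  steps:
    - [[-41,-4,0],0,0]
    - [[-41,-4,0],0,0]
    - [[0,0,-45],0,0]
    - [[0,0,-46],0,0]
    - [[0,0,0],0,0]

```text
time_s: 21.98
tcp_pos: [0.4791, -0.1971, 0.3264]
ee_rot: [0.695, 0.719, -0.0, -0.004]
wrist_force: [-0.1, 0.1, 0.9]
width: 0.0006
gripper_force: 0.0
```

>>> send_rows:
  steps:
    - [[5,0,0],0,0]
    - [[5,0,0],0,0]
    - [[5,0,0],0,0]
    - [[0,0,0],0,0]

```text
time_s: 22.48
tcp_pos: [0.4953, -0.1979, 0.3305]
ee_rot: [0.695, 0.719, 0.0, 0.001]
wrist_force: [-0.5, -1.2, -0.0]
width: 0.0004
gripper_force: 0.0
```

>>> send_rows:
  steps:
    - [[5,0,0],0,0]
    - [[5,0,0],0,0]
    - [[5,0.5,0],0,0]
    - [[5,0.5,0],0,0]
    - [[0,0,0],0,0]

```text
time_s: 23.1
tcp_pos: [0.5151, -0.1968, 0.3296]
ee_rot: [0.695, 0.719, 0.0, 0.0]
wrist_force: [0.2, -0.3, 0.7]
width: 0.0007
gripper_force: 0.0
```

>>> send_rows:
  steps:
    - [[5,0,0],0,0]
    - [[5,0.5,0],0,0]
    - [[3,0,0],0,0]
    - [[3,0,0],0,0]
    - [[0,0,0],0,0]

```text
time_s: 23.72
tcp_pos: [0.5309, -0.1963, 0.3297]
ee_rot: [0.695, 0.719, 0.0, 0.0]
wrist_force: [-0.1, 0.9, -0.0]
width: 0.0003
gripper_force: 0.1
```

Run:
```python
from h import *
S=np.array([.6265,-.2101,.150]);yd=np.array([.9994,.0349,0]);xd=np.array([.0349,-.9994,0]);n=-.5*xd+[0,0,.866]
im=ctrl.camera("scene").astype(int)
print([(d["pixel"],d["p"]) for d in ctrl.landmark_of("scene","keeper_knob")][:2],[(d["bbox"],d["p"]) for d in ctrl.boxes_of("scene","keeper_knob")][:2])
m=(im[...,0]-np.maximum(im[...,1],im[...,2])>70);m[:,:180]=0;m[:,240:]=0;m[:150]=0;m[230:]=0
v,u=np.nonzero(m);print("red",len(u),u.mean(),v.mean(),u.min(),u.max(),v.min(),v.max())
for k in(0,.01,.02,.03,.042): print(k,proj("scene",S+yd*(-.106+k)+n*np.array([[.032],[.045],[.015]])).round(1).tolist())
print(ctrl.read_state()["wrist_force"],ctrl.read_state()["moment"])
```

```text
[([211.7, 180.6], 0.55)] [([202.8, 179.6, 10.2, 10.6], 0.64)]
red 29 209.20689655172413 183.48275862068965 206 213 181 186
0 [[215.2, 173.1], [216.8, 170.6], [213.1, 176.3]]
0.01 [[214.2, 175.1], [215.8, 172.6], [212.1, 178.3]]
0.02 [[213.2, 177.0], [214.9, 174.5], [211.1, 180.2]]
0.03 [[212.2, 179.0], [213.9, 176.5], [210.1, 182.2]]
0.042 [[211.0, 181.5], [212.7, 179.0], [208.9, 184.6]]
[-0.3934303   0.10983414 -0.06412742] [-0.09431506 -0.04173325  0.04873103]
```

>>> send_rows:
  steps:
    - [[3,0,0],0,0]
    - [[3,0,0],0,0]
    - [[0,0,0],0,0]

```text
time_s: 24.25
tcp_pos: [0.5363, -0.1963, 0.3297]
ee_rot: [0.695, 0.719, -0.001, -0.001]
wrist_force: [-6.3, 0.7, 3.7]
width: 0.0005
gripper_force: 3.3
```

>>> send_rows:
  steps:
    - [[3,0,0],0,0]
    - [[3,0,0],0,0]
    - [[0,0,0],0,0]

```text
time_s: 24.62
tcp_pos: [0.5387, -0.1965, 0.3296]
ee_rot: [0.695, 0.719, -0.005, -0.007]
wrist_force: [-34.6, 1.4, 20.5]
width: 0.0003
gripper_force: 17.7
```

>>> send_rows:
  steps:
    - [[-10,0,0],0,0]
    - [[-15,0,0],0,0]
    - [[0,0,40],0,0]
    - [[0,0,50],0,0]
    - [[0,0,50],0,0]

```text
time_s: 25.25
tcp_pos: [0.5173, -0.1962, 0.471]
ee_rot: [0.695, 0.719, 0.0, 0.0]
wrist_force: [0.5, 0.0, -0.4]
width: 0.0003
gripper_force: 0.0
```

>>> send_rows:
  steps:
    - [[-50,0,20],0,0]
    - [[-50,20,0],0,0]
    - [[-30,50,0],0,0]
    - [[0,50,0],0,0]
    - [[0,0,0],0,0]

```text
time_s: 25.88
tcp_pos: [0.3869, -0.074, 0.4901]
ee_rot: [0.693, 0.72, 0.001, 0.001]
wrist_force: [-0.1, -0.3, 0.9]
width: 0.0006
gripper_force: 0.0
```

Run:
```python
from h import *
S=np.array([.6265,-.2101,.150]);yd=np.array([.9994,.0349,0]);xd=np.array([.0349,-.9994,0]);n=-.5*xd+[0,0,.866]
for c,(x0,x1,y0,y1) in {"scene":(180,240,150,230),"top":(280,330,130,200)}.items():
    im=ctrl.camera(c).astype(int)
    m=(im[...,0]-np.maximum(im[...,1],im[...,2])>70)[y0:y1,x0:x1]
    v,u=np.nonzero(m);print(c,len(u),u.mean()+x0 if len(u) else 0,v.mean()+y0 if len(u) else 0)
    for k in(0,.03,.036,.042): print(k,proj(c,S+yd*(-.106+k)+n*.028).round(1).tolist())
    for t in("keeper_knob","oil_bottle","wrench","old_filter","new_filter"): print(t,[(np.round(d["pixel"]),round(d["p"],2)) for d in ctrl.landmark_of(c,t)][:3])
    if c=="scene":
        b=(im[...,2]-im[...,0]>40)[y0:y1,x0:x1];v,u=np.nonzero(b);print("tab",len(u),u.mean()+x0,v.mean()+y0,"pred",[proj(c,S+n*h).round(1).tolist() for h in(.02,.025,.03)])
```

```text
scene 59 210.10169491525423 181.76271186440678
0 [[214.7, 173.9]]
0.03 [[211.7, 179.8]]
0.036 [[211.1, 181.0]]
0.042 [[210.5, 182.2]]
keeper_knob [(array([211., 180.]), 0.44)]
oil_bottle [(array([406., 264.]), 0.95)]
wrench [(array([296., 291.]), 0.86), (array([334., 228.]), 0.67)]
old_filter []
new_filter [(array([354., 184.]), 0.86), (array([281., 210.]), 0.74), (array([190., 218.]), 0.58)]
tab 109 203.0183486238532 197.42201834862385 pred [[[202.8, 197.3]], [[203.4, 196.3]], [[204.0, 195.4]]]
top 35 305.2857142857143 176.14285714285714
0 [[305.5, 187.7]]
0.03 [[305.0, 179.3]]
0.036 [[304.9, 177.7]]
0.042 [[304.8, 176.0]]
keeper_knob [(array([305., 178.]), 0.47), (array([385., 171.]), 0.46)]
oil_bottle [(array([142., 176.]), 0.85)]
wrench [(array([220., 131.]), 0.77), (array([305., 172.]), 0.39)]
old_filter [(array([198., 188.]), 0.83), (array([199., 198.]), 0.71)]
new_filter [(array([190., 263.]), 0.61), (array([318., 163.]), 0.56), (array([251., 211.]), 0.49)]
```

The knob is at the closed position (0.042) in both views, and the tab stands 20 mm out at its centre, so the panel is flush. The bottle, wrench and dirty filter are where they started.

```bash
python3 -c "
from cell import ctrl
print(ctrl.sign_off())"
```

```text
the job is handed in; nothing more can be done
None
```

The white filter is fully home in the extractor slot with the keeper slid to its stop over the shoulder, the dirty filter, oil bottle and wrench undisturbed; the job is handed in at about 26 s, though I viewed 11 pictures, one over the limit of 10.

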